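Put the bench scraper away in the slotted cleaning box

ROBOT

A 7-joint arm with a two-finger parallel gripper is mounted at the origin on the work surface. World frame = base frame: x ahead of the robot, y to its left, z up, the work surface at z = 0. Lengths are in m, angles in rad, forces in N, time in s.
With the tool pointing down it reaches from about 0.425 to 1.025 m from the base axis. Payload 3.6 kg.
Tool frame: the origin (TCP) lies at the very end of the fingers, on their centre line; the grasp point (between the pads) lies 19 mm behind it; z points along the fingers, x is the direction in which the jaws open and shut, and the axes are right-handed (so a half turn about z gives the same grasp; the last joint's range is limited). The gripper opens to 85 mm and grips with 20 to 120 N. Pads are 22 mm wide; open, the fingers measure 114 mm over their backs; the gripper's body (76 mm by 85 mm) begins 54 mm behind the grasp point. The pads swing forward as they close: fully open they stand 13 mm farther back than shut.
Start: joints at [-1.226, 0.591, 0.048, 1.609, -0.033, 0.943, -0.034], TCP at [0.307, 0.657, 0.231] pointing down, gripper open.
Joint ranges: [-2.69, 2.69], [-0.47, 2.24], [-1.27, 1.36], [0.19, 2.51], [-1.53, 4.68], [0.08, 2.07], [-3.09, 3.09]. Speed limits (rad/s): [2.57, 2.57, 3.14, 3.14, 3.14, 3.14, 3.14].

INTERFACE

Orientations are given as [roll, pitch, yaw] about the fixed x, y, z axes, in that order (R = Rz(yaw) Ry(pitch) Rx(roll)).
In Python, from cell import env gives the robot as it stands.
- The arm moves only by the tool apply_moves, never from a script. Its argument "series" is a list that holds one entry, the list of rows, each a list of 7 numbers: the shift along the world's x, y, z in m, then the turn, a rotation vector about the world's x, y, z in degrees, then the opening, from 0 (shut) to 1 (fully open). In form: [[[tx, ty, tz, rx, ry, rz, grip], ...]]. A call has 1 to 20 rows; each row is the pose to reach, as a shift and turn from the pose commanded when the call began; what a row does not reach only later rows make up. A row lasts 1/10 s, in which the tool goes at most 50 mm and 8.59 degrees, less where a joint would pass 70% of its speed; a pose out of reach is approached as far as the arm can. A call with a gripper value outside its range is refused whole. The fingers move at their own pace and stop on an object; "newtons" is the grip in N (left out, the last holds). Time passes only in rows, so rows that repeat a pose let the fingers close. It gives the time, the measured TCP pose, the force and the opening at its end, in the units of the state.
- env.state(): the state, without advancing time (a new reading comes with each control period).
- env.snapshot(name): name is "scene" or "top" or "wrist"; returns a dict with "image" (384x512x3 uint8, red, green, blue), "camera_matrix" (3x3 intrinsics, pixels), "k1" (the pictures are not rectified: a ray, as slopes to the right and down, at radius r is drawn at 1 + k1 r^2 times it, then the intrinsics apply), "extrinsics" (4x4, takes a point from world to camera coordinates). Camera axes: x right, y down, z forward; pixel columns grow to the right and rows downward; lengths in m; the calibration is good to about 2 mm. A picture is of the moment at which its call begins. There is no depth.
- env.finish_job(): hands the job in, once; it reports no verdict.
Trained networks look in the newest picture that a camera, given by its name, has taken for a name from the list of things; names that differ only in an ending like _2 or _b are one class to them, and where a whole thing is asked for, a point or a joint stands for the part that bears it (a point fixed in the world has none). Each returns a list of dicts, best first, with "confidence" (0 to 1); they miss things now and then, are a little off and sometimes report something else, mostly with a low value. They report only what shows in the picture. A call takes as long as a camera call. They do not tell look-alikes from the thing itself.
- env.silhouettes(camera, label): "region" (384x512 bool, what is visible of it) and "pixel" ([column, row] in pixels, amid what is visible of it).
The state is a dict: "t": time; "joint_positions": joint angles; "qd": joint speeds; "joint_efforts": joint torques, N m; "position": TCP position; "ee_rot": TCP orientation; "ft_force": force on the tool from outside, world axes, zero at the start; "moment": the same for the moment, N m; "grip_width": opening from 0.0 (shut) to 1.0 (fully open).
Only numpy, scipy, OpenCV 4.12 (cv2) and the standard library are available. Lean on these libraries where they do the work, as an engineer would, in place of code of your own. Each camera call takes 0.05 s, during which the arm holds its last target.

TASK

Take the bench scraper out of its draining stand and push it, blade down, through the narrow slot in the top of the cleaning box until its handle sits fully home on the slotted plate, then let go. The slot has to be found by feel: never press the scraper onto the box with more than about 25 N. Leave the beaker, the timer and the bowl where they stand.

Things in the scene. Friction and masses are not known exactly. Their poses are not given: they have to be found in the camera images.
- scraper_grip (a point): Bench scraper, upright, 0.17 to 0.35 kg. Point: centre of the black handle's upper grip, a block 18 mm thick (x), 70 long (y), 36 tall (z up); grip it from above across the 18 mm. Under it a shoulder 22 x 108 x 14 mm, its underside 32 mm below this point. Starts with the shoulder resting on the stand's rails. Same when turned half round about z. Fully home, the point is 32 mm above the box's plate.
- scraper_edge (a point): Middle of the straight lower edge of the scraper's steel blade, 97 mm below the grip point. Blade 4 mm thick (x), 100 mm wide (y), showing 65 mm below the shoulder; z up.
- stand_top (a point): Grey draining stand, fixed, base 100 x 150 mm: two rails along its y with a 10 mm gap, in which the blade hangs. Point: middle of the gap, level with the rails' top, 85 mm above the work surface. The scraper must rise over 65 mm to come clear.
- box_top (a point): White cleaning box, fixed, 170 (x) x 160 (y) x 90 mm, with a steel plate 110 x 135 x 5 mm on top. Point: over the box's centre, level with the plate's flat top, 95 mm above the work surface; z up. The plate's one slot, 7 mm wide (x) and 106 long (y), is not measured: its centre line lies 3 to 18 mm from this point towards the box's +x, differing each time, centred in y, parallel to the box's y.
- box_inside (a point): Point 16 mm below box_top: height of two sprung rubber rollers under the slot (they shift with it). From about 10 mm below the plate's top the blade must be pushed between them: some 8 to 15 N to enter and 4 to 12 N after; they hold the scraper, which does not sink by its weight. Plate stays put under light touch; apart from the slot it is flat, so the edge can slide over it until it drops in.
- beaker: Bystander: aluminium beaker, radius 34 mm, 85 mm tall, origin at the centre of its underside.
- timer: Bystander: white kitchen timer lying flat, 70 x 70 x 22 mm, origin at the centre of its underside.
- bowl: Bystander: steel bowl, radius 60 mm, 55 mm tall, origin at the centre of its underside.
Mind the look-alikes: they are no part of the job. There is more than one size of the part that bears scraper_grip; the job needs the smallest.

How it is judged:
On the way, in this order (a step that is already met when the one before it is completed fails the run):
1. the scraper is lifted clear of the stand (z of scraper_grip in the frame of stand_top above 0.095 m), for 0.1 s.
2. the blade is in the slot, at least 5 mm below the plate's top, upright (z of scraper_grip in the frame of box_top below 0.092 m and horizontal distance between scraper_grip and box_top below 0.03 m and angle between scraper_grip's own z axis and vertical below 0.12 rad), for 0.1 s.
At the end, for the whole second after the job is handed in: The scraper stands upright (within 0.08 rad) in the slot, its handle's shoulder within 3 mm of the plate's top, its grip centre within 30 mm of the box's centre seen from above, at rest and released (z of scraper_grip in the frame of box_top between 0.027 and 0.035 m and horizontal distance between scraper_grip and box_top below 0.03 m and angle between scraper_grip's own z axis and vertical below 0.08 rad and linear speed of scraper below 0.02 m/s); the robot touches nothing.
It fails at once if the scraper is forced against the box: all contact forces on it from plate, slot and rollers sum to over 55 N (the rollers' pinch is about 18 N of it, so a push of 25 N leaves room) (contact force between scraper and box above 55 N).
It fails at once if the beaker is shifted more than 25 mm (distance of beaker from where it was at the start of the episode above 0.025 m).
It fails at once if the timer is shifted more than 25 mm (distance of timer from where it was at the start of the episode above 0.025 m).
It fails at once if the bowl is shifted more than 25 mm (distance of bowl from where it was at the start of the episode above 0.025 m).
It also fails if it takes over 64 s, if anything falls off the work surface, if the arm or the gripper's body presses on something with over 40 N, if the wrist force passes 120 N, or if a joint passes its speed limit or range.

## Working session

There is one attempt and no reset: what is moved stays moved. The work goes in short steps, Python scripts to look and compute and a tool call to move; the robot and the scene stay as the last step left them, time stands still between calls to the robot, and variables do not carry over. Pictures are saved under pics/ and viewed, and the job is handed in when it is done.

Besides the shell and the picture viewer there is one more tool, called after "Call:" as name(argument=value, ...), one argument or row to a line, values as JSON. apply_moves: Moves the arm, as the interface text tells. Its arguments: {"type":"object","properties":{"series":{"type":"array"},"newtons":{"type":"number"}},"required":["series"]}

```bash
ls; mkdir -p pics
cat > h.py <<'E'
import numpy as np,cv2
from cell import env
def snap(c,name):
    s=env.snapshot(c); cv2.imwrite(f'pics/{name}.png',s['image'][:,:,::-1]); return s
def ray(s,px):
    K=np.array(s['camera_matrix']);k1=s['k1'];E=np.array(s['extrinsics'])
    d=np.array([(px[0]-K[0,2])/K[0,0],(px[1]-K[1,2])/K[1,1]]);u=d.copy()
    for _ in range(30): u=d/(1+k1*(u@u))
    R=E[:3,:3];t=E[:3,3]
    return -R.T@t, R.T@np.array([u[0],u[1],1])
def atz(s,px,z):
    o,d=ray(s,px); return o+d*(z-o[2])/d[2]
def proj(s,p):
    K=np.array(s['camera_matrix']);E=np.array(s['extrinsics'])
    c=E[:3,:3]@np.array(p)+E[:3,3];u=c[:2]/c[2];u=u*(1+s['k1']*(u@u))
    return np.array([K[0,0]*u[0]+K[0,2],K[1,1]*u[1]+K[1,2]])
E
python3 - <<'E'
from h import *
import pickle
S={}
for c in ['scene','top']:
    S[c]=snap(c,c+'0')
    for n in ['scraper_grip','stand_top','box_top','beaker','timer','bowl']:
        for r in env.silhouettes(c,n):
            print(c,n,round(r['confidence'],2),np.round(r['pixel']),r['region'].sum())
pickle.dump(S,open('S.pkl','wb'))
print(env.state())
E
```

```text
pics
scene scraper_grip 0.86 [219. 132.] 499
scene scraper_grip 0.72 [272.  98.] 1347
scene scraper_grip 0.56 [155. 164.] 1977
scene stand_top 0.68 [219. 161.] 1593
scene box_top 0.58 [352. 252.] 8019
scene beaker 0.68 [268. 202.] 1118
scene beaker 0.33 [350. 253.] 8157
scene timer 0.95 [305. 181.] 794
scene timer 0.31 [350. 252.] 8099
scene bowl 0.73 [198. 258.] 2318
top scraper_grip 0.83 [360. 128.] 1224
top scraper_grip 0.66 [353. 201.] 490
top scraper_grip 0.62 [371. 280.] 1024
top stand_top 0.67 [345. 205.] 1684
top box_top 0.95 [176. 216.] 4741
top beaker 0.92 [261. 191.] 624
top timer 0.75 [269. 243.] 696
top bowl 0.9 [256. 113.] 1668
{'t': 0.7, 'joint_positions': array([-1.22648683,  0.59115075,  0.04839925,  1.60849771, -0.03330054,
        0.94271172, -0.0336986 ]), 'qd': array([-0.00123045,  0.00158433, -0.00082502,  0.00143138,  0.00024677,
       -0.00015683, -0.00062622]), 'joint_efforts': array([-1.09329780e-03, -5.48455346e+01,  1.54530678e+00, -1.98491818e+01,
        9.29692411e-03,  1.42459754e-03,  1.63992570e-05]), 'position': array([0.3073665 , 0.65662518, 0.23133885]), 'ee_rot': array([ 3.14157183e+00, -3.94011255e-05,  1.13302163e+00]), 'ft_force': array([0.39219525, 0.42077611, 0.29013155]), 'moment': array([-0.01624447,  0.00467473, -0.02044492]), 'grip_width': 0.9962179808707027}
```

View pics/scene0.png

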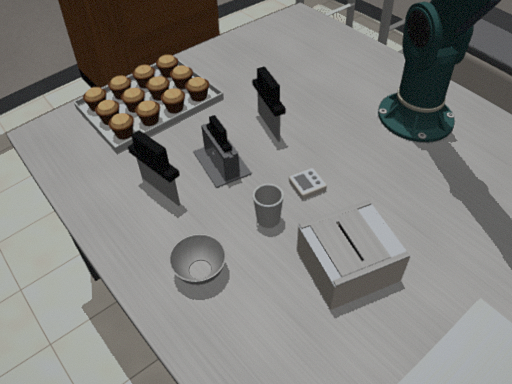

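View pics/top0.png

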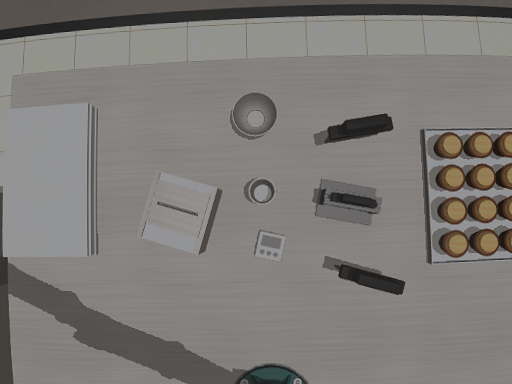

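Run:
```python
from h import *
import pickle
S=pickle.load(open('S.pkl','rb'))
t=S['top']['image'][:,:,::-1];s=S['scene']['image'][:,:,::-1]
def crop(im,x0,y0,w,h,k): return cv2.resize(im[y0:y0+h,x0:x0+w],None,fx=k,fy=k,interpolation=cv2.INTER_CUBIC)
cv2.imwrite('pics/boxtop.png',crop(t,130,165,100,95,6))
cv2.imwrite('pics/standtop.png',crop(t,300,160,100,75,6))
cv2.imwrite('pics/scenebox.png',crop(s,285,195,130,110,6))
cv2.imwrite('pics/scenestand.png',crop(s,185,105,75,85,7))
for c in S: print(c,ray(S[c],(256,192)),S[c]['camera_matrix'][0],S[c]['k1'])
```

```text
scene (array([1.0212676 , 0.54174205, 0.86207001]), array([-0.41516863, -0.52993361, -0.73955987])) [477.96419317   0.         260.95441152] -0.16914098462028335
top (array([ 0.50854015, -0.00517071,  0.93932408]), array([ 0.06851254,  0.033451  , -0.99716362])) [350.50135248   0.         257.2897988 ] -0.09406519539996001
```

View pics/boxtop.png

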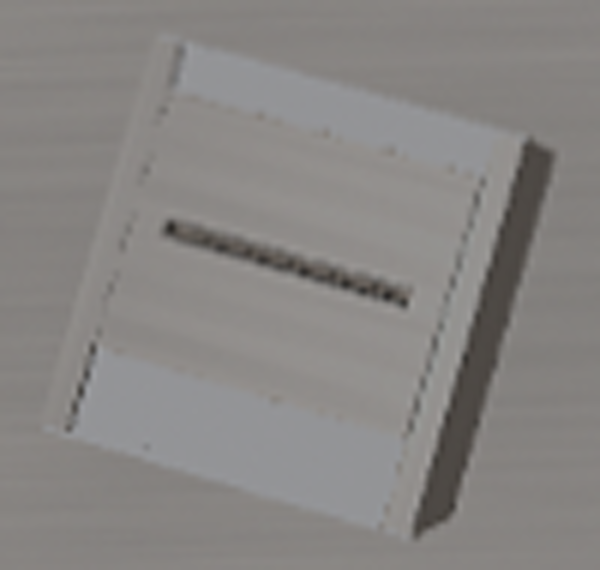

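View pics/standtop.png

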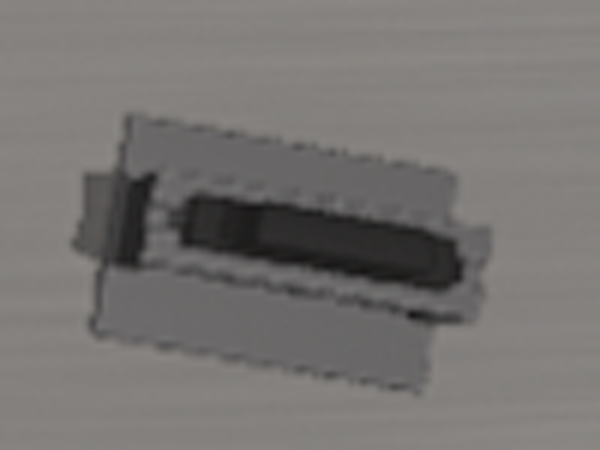

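View pics/scenebox.png

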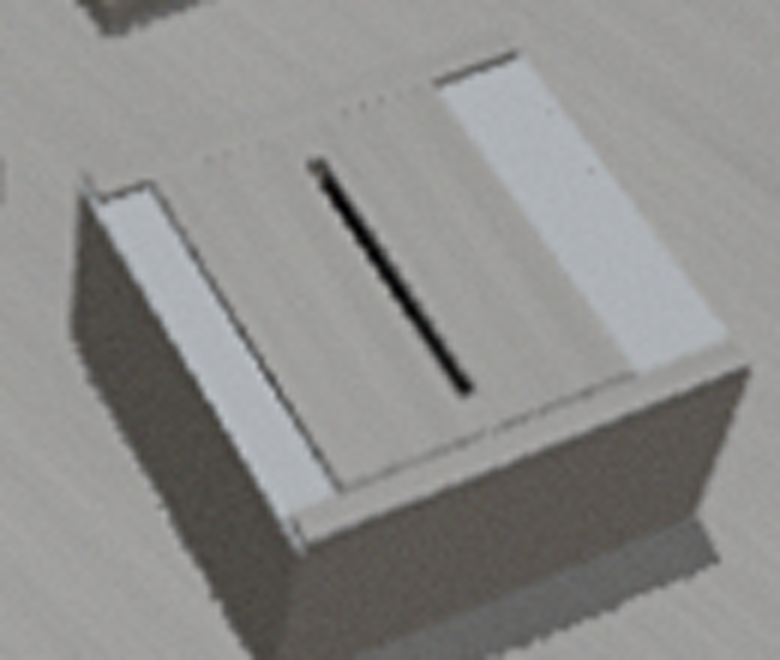

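View pics/scenestand.png

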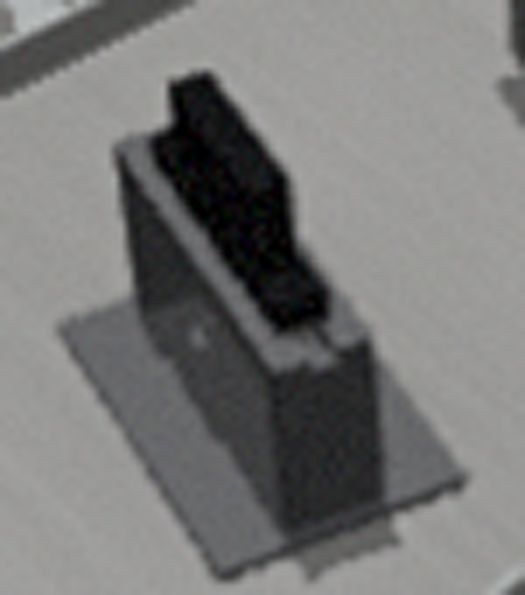

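```bash
cat > fit.py <<'E'
from h import *
import itertools
from scipy.optimize import minimize
def boxpts(x,y,yaw,sx,sy,z0,z1):
    c,s=np.cos(yaw),np.sin(yaw)
    return [(x+c*a*sx/2-s*b*sy/2,y+s*a*sx/2+c*b*sy/2,z) for a in(-1,1) for b in(-1,1) for z in(z0,z1)]
def mask(s,boxes,k=4):
    m=np.zeros((384*k,512*k),np.uint8)
    for pts in boxes:
        p=np.array([proj(s,q) for q in pts]); h=cv2.convexHull(((p+.5)*k-.5).round().astype(np.int32)); cv2.fillConvexPoly(m,h,1)
    return cv2.resize(m.astype(np.float32),(512,384),interpolation=cv2.INTER_AREA)
def fit(S,regs,model,x0):
    def cost(v):
        return sum(1-np.minimum(mask(S[c],model(v)),regs[c]).sum()/np.maximum(mask(S[c],model(v)),regs[c]).sum() for c in regs)
    best=minimize(cost,x0,method='Nelder-Mead',options=dict(initial_simplex=np.array([x0]+[np.array(x0)+d for d in np.diag([.01,.01,.08])]),xatol=1e-4,fatol=1e-4))
    return best.x,best.fun
E
python3 - <<'E'
from fit import *
import pickle
S=pickle.load(open('S.pkl','rb'))
A=[atz(S['top'],p,.095) for p in [(157.6,202.6),(197.4,214.1)]]
B=[atz(S['scene'],p,.095) for p in [(337.4,221.4),(362.3,259.6)]]
print('slot',A,B)
for P in (A,B): print((P[0]+P[1])/2,np.linalg.norm(P[0]-P[1]),np.degrees(np.arctan2(*(P[0]-P[1])[[1,0]])))
g=atz(S['top'],(360,201.5),.135); print('g',g)
dump={}
for c in ['scene','top']:
    env.snapshot(c) 
    for n in ['scraper_grip','box_top','stand_top']:
        dump[c,n]=[(r['pixel'],r['region'],r['confidence']) for r in env.silhouettes(c,n)]
pickle.dump(dump,open('D.pkl','wb'))
def pick(c,n,p): return min(dump[c,n],key=lambda r:np.hypot(*(np.array(r[0])-p)))[1].astype(np.float32)
scr=lambda v:[boxpts(*v,.018,.07,.099,.135),boxpts(*v,.022,.108,.085,.099)]
bx=lambda v:[boxpts(*v,.17,.16,0,.09)]
bx2=lambda v:[boxpts(*v,.17,.16,0,.095)]
for cams in (['scene','top'],['top'],['scene']):
    R={c:pick(c,'scraper_grip',{'scene':(219,132),'top':(353,201)}[c]) for c in cams}
    for yaw in (0.1,-.2): print(cams,'scr',fit(S,R,scr,[g[0],g[1],yaw]))
    R={c:pick(c,'box_top',{'scene':(352,252),'top':(176,216)}[c]) for c in cams}
    m=(A[0]+A[1])/2
    yaw=np.arctan2(*(A[1]-A[0])[[1,0]])-np.pi/2
    for M in (bx,bx2):print('box',fit(S,R,M,[m[0],m[1],yaw]))
E
```

```text
slot [array([0.54785132, 0.26527189, 0.095     ]), array([0.51712022, 0.16692351, 0.095     ])] [array([0.51629477, 0.16483083, 0.095     ]), array([0.54811765, 0.26286501, 0.095     ])]
[0.53248577 0.2160977  0.095     ] 0.10303787758899319 72.64744752423987
[0.53220621 0.21384792 0.095     ] 0.10306986601357424 -107.98395262012264
g [ 0.53485082 -0.2162869   0.135     ]
['scene', 'top'] scr (array([ 0.54047224, -0.20940011, -0.21703135]), np.float64(0.3218565583229065))
['scene', 'top'] scr (array([ 0.54076189, -0.20930186, -0.20670533]), np.float64(0.31688737869262695))
box (array([ 0.52392776,  0.21786716, -3.44434157]), np.float64(0.07565760612487793))
box (array([ 0.52502972,  0.21753748, -3.45351936]), np.float64(0.07178634405136108))
['top'] scr (array([ 0.54063638, -0.20839056, -0.19738452]), np.float64(0.12754708528518677))
['top'] scr (array([ 0.5406417 , -0.20835378, -0.18576904]), np.float64(0.13060855865478516))
box (array([ 0.52393449,  0.22007939, -3.44419976]), np.float64(0.03000485897064209))
box (array([ 0.52420019,  0.21918727, -3.44949744]), np.float64(0.035953521728515625))
['scene'] scr (array([ 0.54197447, -0.20937417, -0.25451844]), np.float64(0.1582689881324768))
['scene'] scr (array([ 0.54058262, -0.21202703, -0.24370751]), np.float64(0.15500366687774658))
box (array([ 0.52372762,  0.21482063, -3.447413  ]), np.float64(0.01960998773574829))
box (array([ 0.52554538,  0.21664897, -3.44762543]), np.float64(0.025378525257110596))
```

Call:
apply_moves(
  series=[
    [[0.22, -0.35, 0.07, 0, 0, -35, 1], [0.22, -0.35, 0.07, 0, 0, -35, 1], [0.22, -0.35, 0.07, 0, 0, -35, 1], [0.22, -0.35, 0.07, 0, 0, -35, 1], [0.22, -0.35, 0.07, 0, 0, -35, 1], [0.22, -0.35, 0.07, 0, 0, -35, 1], [0.22, -0.35, 0.07, 0, 0, -35, 1], [0.22, -0.35, 0.07, 0, 0, -35, 1], [0.22, -0.35, 0.07, 0, 0, -35, 1], [0.233, -0.866, 0.07, 0, 0, -77, 1], [0.233, -0.866, 0.07, 0, 0, -77, 1], [0.233, -0.866, 0.07, 0, 0, -77, 1], [0.233, -0.866, 0.07, 0, 0, -77, 1], [0.233, -0.866, 0.07, 0, 0, -77, 1], [0.233, -0.866, 0.07, 0, 0, -77, 1], [0.233, -0.866, 0.07, 0, 0, -77, 1], [0.233, -0.866, 0.07, 0, 0, -77, 1], [0.233, -0.866, 0.07, 0, 0, -77, 1], [0.233, -0.866, 0.07, 0, 0, -77, 1], [0.233, -0.866, 0.07, 0, 0, -77, 1]],
  ],
)

```text
t: 3.1
position: [0.5392, -0.2165, 0.3023]
ee_rot: [3.138, -0.002, -0.219]
ft_force: [0.3, 0.1, -0.2]
grip_width: 1.001
```

Run:
```python
from h import *
import pickle
s=snap('wrist','w1')
print(ray(s,(256,192)))
D=[(r['pixel'],r['region'],r['confidence']) for r in env.silhouettes('wrist','scraper_grip')]
for d in D: print(d[0],d[2],d[1].sum())
pickle.dump((s,D),open('W1.pkl','wb'))
print(env.state()['position'],env.state()['ee_rot'])
for v in [(0.5405,-.209,-.2)]:
  from fit import *
  im=s['image'][:,:,::-1].copy()
  for q in boxpts(*v,.018,.07,.135,.135): cv2.circle(im,tuple(proj(s,q).round().astype(int)),2,(0,0,255),-1)
  for q in boxpts(*v,.022,.108,.099,.099): cv2.circle(im,tuple(proj(s,q).round().astype(int)),2,(0,255,0),-1)
  cv2.imwrite('pics/w1o.png',im)
```

```text
(array([ 0.55793836, -0.13439487,  0.44448491]), array([-0.07597368, -0.32493961, -0.94270818]))
[404.7, 143.6] 0.97 7754
[118.4, 215.1] 0.94 6818
[259.7, 155.2] 0.8 1469
[ 0.53958706 -0.21366115  0.30184731] [ 3.13955791e+00 -1.26133517e-03 -2.17663644e-01]
```

View pics/w1o.png

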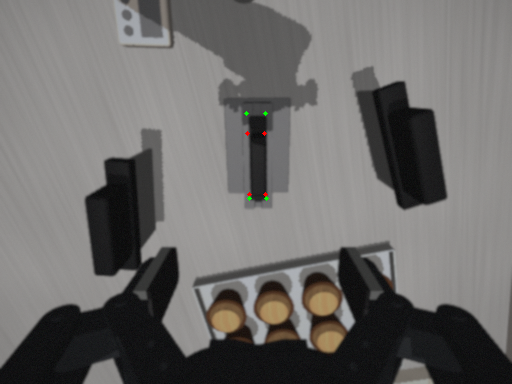

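Run:
```python
from fit import *
import pickle
s,D=pickle.load(open('W1.pkl','rb'))
S=pickle.load(open('S.pkl','rb'));dump=pickle.load(open('D.pkl','rb'))
def pick(c,n,p): return min(dump[c,n],key=lambda r:np.hypot(*(np.array(r[0])-p)))[1].astype(np.float32)
S['wrist']=s
scr=lambda v:[boxpts(*v,.018,.07,.099,.135),boxpts(*v,.022,.108,.085,.099)]
R={'wrist':D[2][1].astype(np.float32)}
print(fit(S,R,scr,[.54,-.21,-.2]))
R2={'wrist':(s['image'].max(2)<45)*1.0}
m=np.zeros((384,512));m[105:205,240:275]=1;R2['wrist']=(R2['wrist']*m).astype(np.float32)
v,f=fit(S,R2,scr,[.54,-.21,-.2]);print(v,f)
R['top']=pick('top','scraper_grip',(353,201));print(fit(S,R,scr,[.54,-.21,-.2]))
im=s['image'][:,:,::-1].copy()
for q in boxpts(*v,.018,.07,.135,.135): im[tuple(proj(s,q).round().astype(int)[::-1])]=(0,0,255)
for q in boxpts(*v,.022,.108,.099,.099): im[tuple(proj(s,q).round().astype(int)[::-1])]=(0,255,0)
cv2.imwrite('pics/w1c.png',cv2.resize(im[85:215,210:310],None,fx=4.5,fy=4.5,interpolation=cv2.INTER_NEAREST))
```

```text
(array([ 0.54137085, -0.21290125, -0.2093312 ]), np.float64(0.03903323411941528))
[ 0.5423669  -0.21146798 -0.20841049] 0.15886610746383667
(array([ 0.54085369, -0.21247641, -0.19203046]), np.float64(0.23262149095535278))
```

View pics/w1c.png

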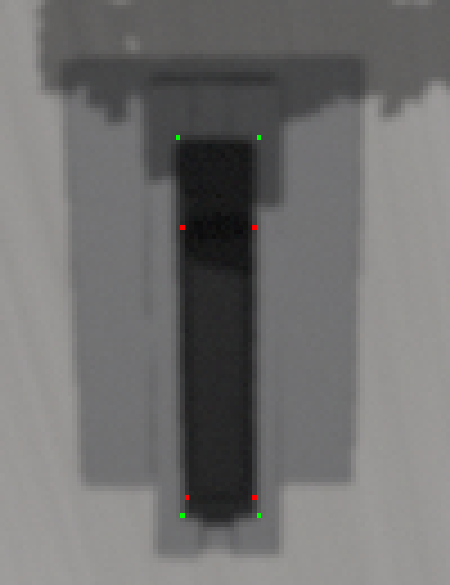

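Call:
apply_moves(
  series=[
    [[0.001, -0.003, -0.04, 0, 0, 0, 1], [0.001, -0.003, -0.08, 0, 0, 0, 1], [0.001, -0.003, -0.12, 0, 0, 0, 1], [0.001, -0.003, -0.15, 0, 0, 0, 0.7], [0.001, -0.003, -0.17, 0, 0, 0, 0.6], [0.001, -0.003, -0.185, 0, 0, 0, 0.6], [0.001, -0.003, -0.197, 0, 0, 0, 0.6], [0.001, -0.003, -0.197, 0, 0, 0, 0.6], [0.001, -0.003, -0.197, 0, 0, 0, 0.6], [0.001, -0.003, -0.197, 0, 0, 0, 0.6]],
  ],
  newtons=60,
)

```text
t: 4.2
position: [0.5422, -0.2127, 0.1054]
ee_rot: [3.141, -0.002, -0.211]
ft_force: [-0.3, -0.4, 0.7]
grip_width: 0.602
```

Run:
```python
from h import *
s=snap('wrist','w2');print({k:np.round(v,4) for k,v in env.state().items()})
```

```text
{'t': np.float64(4.25), 'joint_positions': array([ 0.0122,  0.6229,  0.4028,  2.0375, -0.4432,  0.5627,  0.5158]), 'qd': array([ 0.0001,  0.0006, -0.0003,  0.0021, -0.0006,  0.    ,  0.001 ]), 'joint_efforts': array([-4.33000e-02, -4.58867e+01,  5.79760e+00, -1.18103e+01,
        4.00000e-03,  1.70000e-03, -1.00000e-03]), 'position': array([ 0.5422, -0.2127,  0.1054]), 'ee_rot': array([ 3.1414e+00, -2.2000e-03, -2.1090e-01]), 'ft_force': array([ 0.2436,  0.2501, -0.2692]), 'moment': array([-0.0003, -0.051 ,  0.0067]), 'grip_width': np.float64(0.6027)}
```

View pics/w2.png

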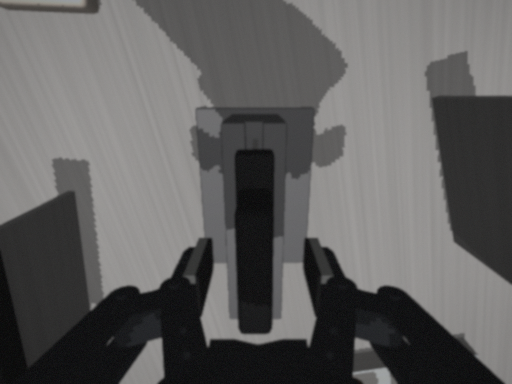

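Call:
apply_moves(
  series=[
    [[0, 0, 0, 0, 0, 0, 0.3], [0, 0, 0, 0, 0, 0, 0.1], [0, 0, 0, 0, 0, 0, 0], [0, 0, 0, 0, 0, 0, 0], [0, 0, 0, 0, 0, 0, 0], [0, 0, 0, 0, 0, 0, 0], [0, 0, 0, 0, 0, 0, 0], [0, 0, 0, 0, 0, 0, 0]],
  ],
  newtons=70,
)

```text
t: 5.05
position: [0.5415, -0.2125, 0.1049]
ee_rot: [-3.141, -0.0, -0.211]
ft_force: [-2.4, 0.7, 5.4]
grip_width: 0.2
```

Call:
apply_moves(
  series=[
    [[0, 0, 0.01, 0, 0, 0, 0], [0, 0, 0.025, 0, 0, 0, 0], [0, 0, 0.045, 0, 0, 0, 0], [0, 0, 0.07, 0, 0, 0, 0], [0, 0, 0.1, 0, 0, 0, 0], [0, 0, 0.13, 0, 0, 0, 0], [0, 0, 0.14, 0, 0, 0, 0], [0, 0, 0.14, 0, 0, 0, 0], [0, 0, 0.14, 0, 0, 0, 0], [0, 0, 0.14, 0, 0, 0, 0]],
  ],
)

```text
t: 6.05
position: [0.5402, -0.2116, 0.2426]
ee_rot: [-3.141, 0.003, -0.211]
ft_force: [-0.3, 0.4, -2.7]
grip_width: 0.201
```

Run:
```python
from h import *
snap('scene','s3');s=snap('wrist','w3');print({k:np.round(v,4) for k,v in env.state().items() if k in('position','ee_rot','ft_force','grip_width','moment')})
```

```text
{'position': array([ 0.5405, -0.2119,  0.2428]), 'ee_rot': array([-3.1415e+00,  3.0000e-03, -2.1090e-01]), 'ft_force': array([ 0.1268, -0.8859, -1.4929]), 'moment': array([-0.0072, -0.0378,  0.0309]), 'grip_width': np.float64(0.1985)}
```

View pics/w3.png

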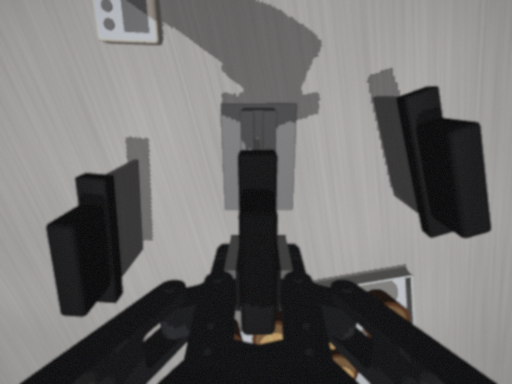

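View pics/s3.png

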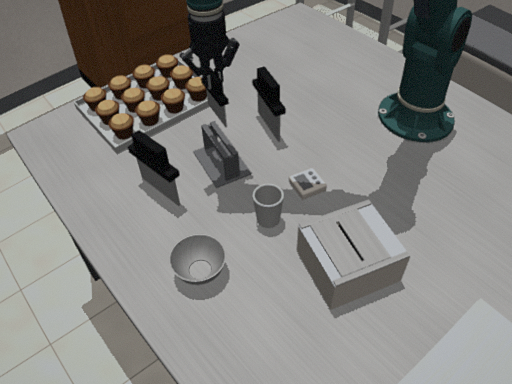

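Call:
apply_moves(
  series=[
    [[-0.001, 0.03, 0, 0, 0, 0, 0], [-0.003, 0.07, 0, 0, 0, -1, 0], [-0.005, 0.115, 0, 0, 0, -2, 0], [-0.007, 0.16, 0, 0, 0, -3, 0], [-0.009, 0.205, 0, 0, 0, -4, 0], [-0.01, 0.25, 0, 0, 0, -5, 0], [-0.011, 0.295, 0, 0, 0, -5.6, 0], [-0.012, 0.34, 0, 0, 0, -5.6, 0], [-0.013, 0.38, 0, 0, 0, -5.6, 0], [-0.013, 0.41, 0, 0, 0, -5.6, 0], [-0.013, 0.425, 0, 0, 0, -5.6, 0], [-0.013, 0.4286, 0, 0, 0, -5.6, 0], [-0.013, 0.4286, 0, 0, 0, -5.6, 0], [-0.013, 0.4286, 0, 0, 0, -5.6, 0], [-0.013, 0.4286, 0, 0, 0, -5.6, 0], [-0.013, 0.4286, 0, 0, 0, -5.6, 0]],
  ],
)

```text
t: 7.75
position: [0.5286, 0.2146, 0.2445]
ee_rot: [3.141, -0.0, -0.311]
ft_force: [0.1, -0.5, -1.3]
grip_width: 0.201
```

Run:
```python
from h import *
import pickle
S={c:snap(c,c+'4') for c in('scene','top','wrist')};st=env.state();print({k:np.round(v,4) for k,v in st.items() if k in('t','position','ee_rot','ft_force','grip_width','moment')})
pickle.dump((S,st),open('S4.pkl','wb'))
```

```text
{'t': np.float64(7.9), 'position': array([0.5285, 0.2156, 0.2444]), 'ee_rot': array([-3.1415e+00, -1.0000e-04, -3.0960e-01]), 'ft_force': array([ 0.1643, -0.1253, -2.4877]), 'moment': array([ 0.0057,  0.0564, -0.0267]), 'grip_width': np.float64(0.2031)}
```

View pics/wrist4.png

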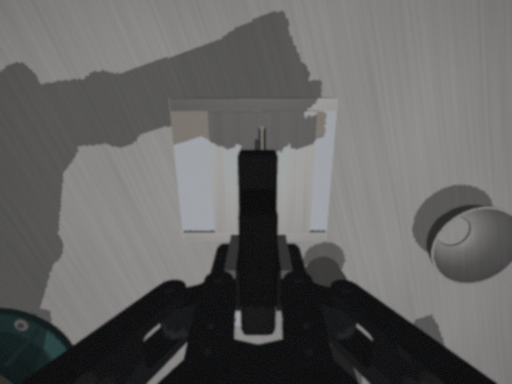

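View pics/scene4.png

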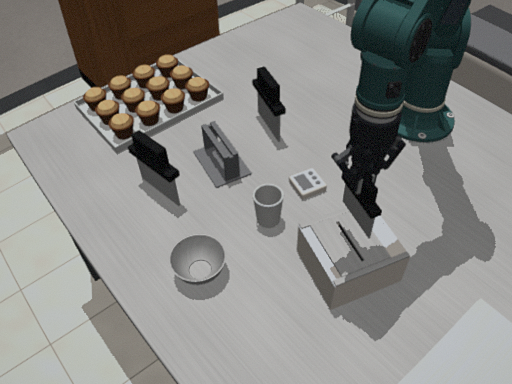

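Run:
```python
from h import *
import pickle
S,st=pickle.load(open('S4.pkl','rb'));w=S['wrist']
cv2.imwrite('pics/w4c.png',cv2.resize(w['image'][90:200,200:330,::-1],None,fx=6,fy=5.4,interpolation=cv2.INTER_CUBIC))
sc=S['scene'];cv2.imwrite('pics/s4c.png',cv2.resize(sc['image'][140:280,290:410,::-1],None,fx=4.2,fy=4.2,interpolation=cv2.INTER_CUBIC))
yaw=-.3096;ux=np.array([np.cos(yaw),np.sin(yaw)]);uy=np.array([-ux[1],ux[0]])
gz=.2444+.012
for y in(.054,-.054):
  for x in (-.011,.011):
    for z in (gz-.018,gz-.032):
      q=np.r_[st['position'][:2]+x*ux+y*uy,z];print(y,x,round(z,3),proj(w,q).round(1),proj(sc,q).round(1))
for y in (.05,-.05): 
    q=np.r_[st['position'][:2]+y*uy,gz-.097];print('edge',y,proj(sc,q))
for px in [(262,126),(262,128)]: print(atz(w,px,.095))
for s in ((.5323,.215),):
  for y in(.053,-.053):
    for x in(-.0035,.0035): print('slot',y,x,proj(w,np.r_[np.array(s)+x*ux+y*uy,.095]).round(1))
```

```text
0.054 -0.011 0.238 [235.2 152.3] [382.9 210.6]
0.054 -0.011 0.224 [237.  147.6] [381.5 215.8]
0.054 0.011 0.238 [276.3 152.3] [371.9 214.5]
0.054 0.011 0.224 [274.8 147.6] [370.6 219.7]
-0.054 -0.011 0.238 [239.5 314.4] [351.8 169.5]
-0.054 -0.011 0.224 [240.7 299.6] [350.9 174.8]
-0.054 0.011 0.238 [272.8 314.3] [341.4 172.8]
-0.054 0.011 0.224 [271.8 299.6] [340.6 178.1]
edge 0.05 [369.13803679 238.59145379]
edge -0.05 [343.02227286 200.92846102]
[0.54977463 0.26416206 0.095     ]
[0.54917453 0.26225392 0.095     ]
slot 0.053 -0.0035 [256.9 125.1]
slot 0.053 0.0035 [263.8 125.1]
slot -0.053 -0.0035 [257.  219.9]
slot -0.053 0.0035 [263.2 219.9]
```

View pics/w4c.png

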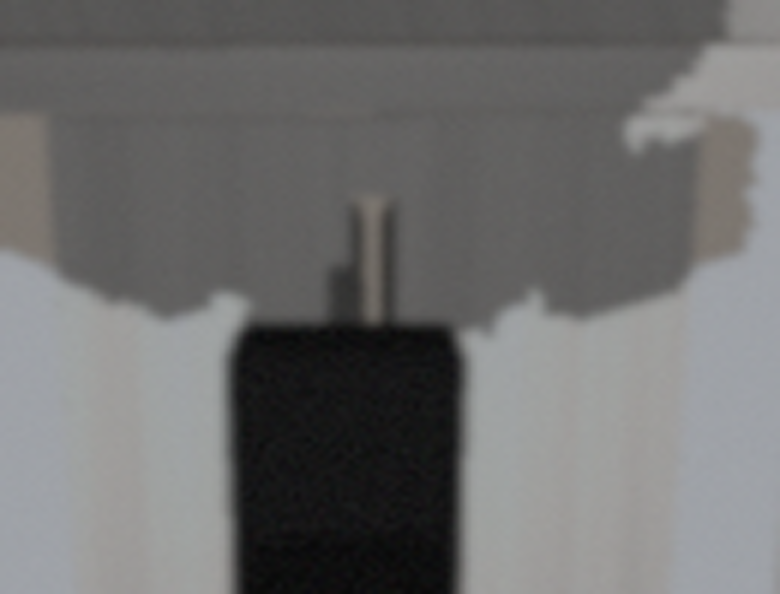

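View pics/s4c.png

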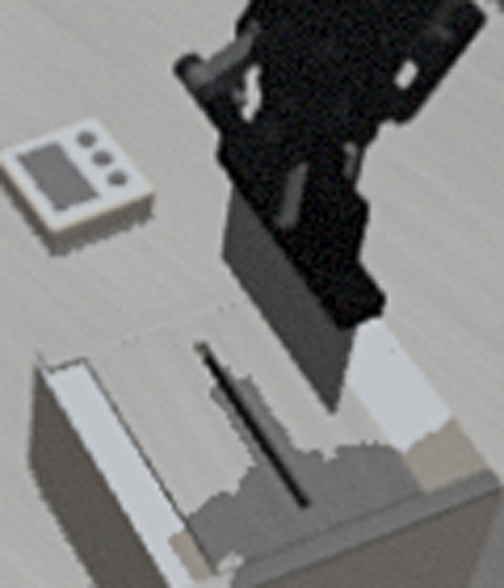

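Call:
apply_moves(
  series=[
    [[0, 0, -0.015, 0, 0, 0, 0], [0, 0, -0.035, 0, 0, 0, 0], [0, 0, -0.05, 0, 0, 0, 0], [0, 0, -0.057, 0, 0, 0, 0], [0, 0, -0.06, 0, 0, 0, 0], [0, 0, -0.06, 0, 0, 0, 0], [0, 0, -0.06, 0, 0, 0, 0], [0, 0, -0.06, 0, 0, 0, 0], [0, 0, -0.06, 0, 0, 0, 0]],
  ],
)

```text
t: 8.8
position: [0.5287, 0.2164, 0.1849]
ee_rot: [-3.141, -0.001, -0.309]
ft_force: [0.3, -1.1, -1.8]
grip_width: 0.196
```

Run:
```python
from h import *
import pickle
S={c:snap(c,c+'5') for c in('scene','top','wrist')};st=env.state();print({k:np.round(v,4) for k,v in st.items() if k in('t','position','ee_rot','ft_force','grip_width','moment')})
s=S['scene'];w=S['wrist']
cv2.imwrite('pics/c5.png',np.hstack([cv2.resize(s['image'][185:285,300:400,::-1],None,fx=4,fy=4,interpolation=cv2.INTER_CUBIC),cv2.resize(w['image'][70:170,205:305,::-1],None,fx=4,fy=4,interpolation=cv2.INTER_CUBIC)]))
```

```text
{'t': np.float64(8.95), 'position': array([0.5285, 0.2163, 0.1846]), 'ee_rot': array([-3.1413e+00, -3.0000e-04, -3.0860e-01]), 'ft_force': array([-0.9961, -0.307 , -1.859 ]), 'moment': array([-0.0236, -0.004 ,  0.0054]), 'grip_width': np.float64(0.1975)}
```

View pics/c5.png

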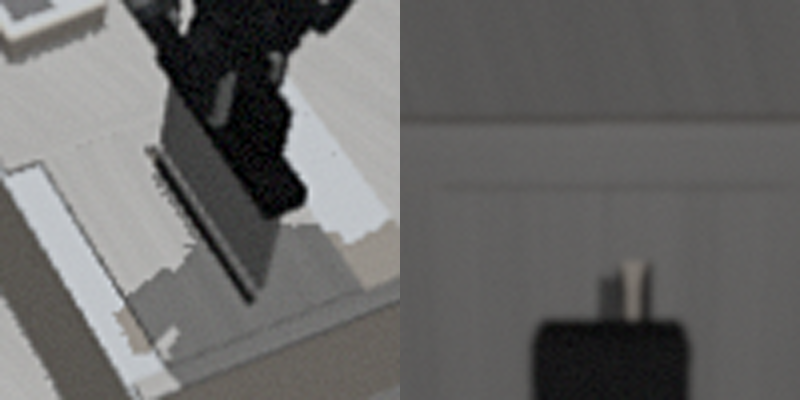

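Call:
apply_moves(
  series=[
    [[0, 0, -0.002, 0, 0, 0, 0], [0, 0, -0.0035, 0, 0, 0, 0], [0, 0, -0.0045, 0, 0, 0, 0], [0, 0, -0.005, 0, 0, 0, 0], [0, 0, -0.005, 0, 0, 0, 0], [0, 0, -0.005, 0, 0, 0, 0]],
  ],
)

```text
t: 9.55
position: [0.5283, 0.2161, 0.1798]
ee_rot: [-3.141, 0.0, -0.309]
ft_force: [-2.3, -0.6, 4.8]
grip_width: 0.197
```

Call:
apply_moves(
  series=[
    [[0.0005, -0.0002, 0, 0, 0, 0, 0], [0.001, -0.0003, 0, 0, 0, 0, 0], [0.0014, -0.0005, 0, 0, 0, 0, 0], [0.0019, -0.0006, 0, 0, 0, 0, 0], [0.0024, -0.0008, 0, 0, 0, 0, 0], [0.0029, -0.0009, 0, 0, 0, 0, 0], [0.0029, -0.0009, 0, 0, 0, 0, 0], [0.0029, -0.0009, 0, 0, 0, 0, 0]],
  ],
)

```text
t: 10.35
position: [0.5293, 0.2159, 0.1797]
ee_rot: [3.141, 0.005, -0.308]
ft_force: [-4.0, -0.2, 8.7]
grip_width: 0.195
```

Call:
apply_moves(
  series=[
    [[0.0005, -0.0002, 0, 0, 0, 0, 0], [0.001, -0.0003, 0, 0, 0, 0, 0], [0.0014, -0.0005, 0, 0, 0, 0, 0], [0.0019, -0.0006, 0, 0, 0, 0, 0], [0.0019, -0.0006, 0, 0, 0, 0, 0], [0.0019, -0.0006, 0, 0, 0, 0, 0]],
  ],
)

```text
t: 10.95
position: [0.5312, 0.2156, 0.1797]
ee_rot: [3.142, 0.005, -0.308]
ft_force: [-4.7, -0.2, 8.4]
grip_width: 0.2
```

Call:
apply_moves(
  series=[
    [[0.0005, -0.0002, 0, 0, 0, 0, 0], [0.001, -0.0003, 0, 0, 0, 0, 0], [0.0014, -0.0005, 0, 0, 0, 0, 0], [0.0014, -0.0005, 0, 0, 0, 0, 0], [0.0014, -0.0005, 0, 0, 0, 0, 0]],
  ],
)

```text
t: 11.45
position: [0.5327, 0.2152, 0.1796]
ee_rot: [-3.141, 0.004, -0.308]
ft_force: [-5.3, 0.6, 6.9]
grip_width: 0.198
```

Call:
apply_moves(
  series=[
    [[0.0005, -0.0002, 0, 0, 0, 0, 0], [0.001, -0.0003, 0, 0, 0, 0, 0], [0.001, -0.0003, 0, 0, 0, 0, 0], [0.001, -0.0003, 0, 0, 0, 0, 0]],
  ],
)

```text
t: 11.85
position: [0.5352, 0.2142, 0.1788]
ee_rot: [3.141, 0.0, -0.308]
ft_force: [-1.3, 0.7, -1.4]
grip_width: 0.201
```

Run:
```python
from h import *
S={c:snap(c,c+'6') for c in('scene','wrist')};st=env.state();print({k:np.round(v,4) for k,v in st.items() if k in('t','position','ee_rot','ft_force','grip_width','moment')})
s=S['scene'];w=S['wrist']
cv2.imwrite('pics/c6.png',np.hstack([cv2.resize(s['image'][185:285,300:400,::-1],None,fx=4,fy=4,interpolation=cv2.INTER_CUBIC),cv2.resize(w['image'][70:170,205:305,::-1],None,fx=4,fy=4,interpolation=cv2.INTER_CUBIC)]))
```

```text
{'t': np.float64(11.95), 'position': array([0.5352, 0.2141, 0.1788]), 'ee_rot': array([ 3.1412e+00,  6.0000e-04, -3.0840e-01]), 'ft_force': array([-1.1051,  0.1905, -1.6314]), 'moment': array([ 0.2588,  0.2305, -0.0025]), 'grip_width': np.float64(0.2014)}
```

View pics/c6.png

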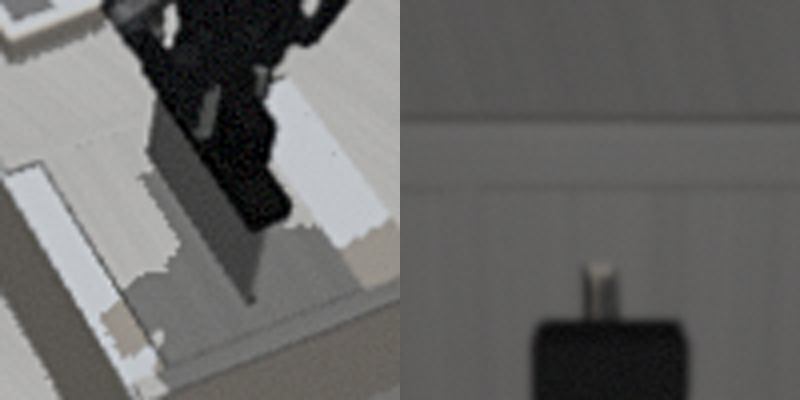

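Call:
apply_moves(
  series=[
    [[0, 0, -0.001, 0, 0, 0, 0], [0, 0, -0.002, 0, 0, 0, 0], [0, 0, -0.003, 0, 0, 0, 0], [0, 0, -0.003, 0, 0, 0, 0], [0, 0, -0.003, 0, 0, 0, 0]],
  ],
)

```text
t: 12.45
position: [0.5352, 0.2138, 0.176]
ee_rot: [3.141, 0.001, -0.309]
ft_force: [-0.8, 0.4, -3.6]
grip_width: 0.201
```

Call:
apply_moves(
  series=[
    [[0, 0, -0.001, 0, 0, 0, 0], [0, 0, -0.002, 0, 0, 0, 0], [0, 0, -0.003, 0, 0, 0, 0], [0, 0, -0.004, 0, 0, 0, 0], [0, 0, -0.005, 0, 0, 0, 0], [0, 0, -0.006, 0, 0, 0, 0], [0, 0, -0.006, 0, 0, 0, 0], [0, 0, -0.006, 0, 0, 0, 0]],
  ],
)

```text
t: 13.25
position: [0.5353, 0.214, 0.1701]
ee_rot: [3.141, 0.001, -0.308]
ft_force: [-2.0, 1.0, -2.4]
grip_width: 0.203
```

Call:
apply_moves(
  series=[
    [[0, 0, -0.001, 0, 0, 0, 0], [0, 0, -0.002, 0, 0, 0, 0], [0, 0, -0.003, 0, 0, 0, 0], [0, 0, -0.004, 0, 0, 0, 0], [0, 0, -0.004, 0, 0, 0, 0]],
  ],
)

```text
t: 13.75
position: [0.5345, 0.2145, 0.1666]
ee_rot: [-3.141, 0.003, -0.309]
ft_force: [-4.6, 1.8, 3.5]
grip_width: 0.198
```

Call:
apply_moves(
  series=[
    [[-0.001, 0.0003, -0.001, 0, 0, 0, 0], [-0.001, 0.0003, -0.002, 0, 0, 0, 0], [-0.001, 0.0003, -0.003, 0, 0, 0, 0], [-0.001, 0.0003, -0.003, 0, 0, 0, 0]],
  ],
)

```text
t: 14.15
position: [0.5346, 0.2145, 0.1639]
ee_rot: [-3.141, 0.0, -0.309]
ft_force: [-3.8, 1.4, 4.8]
grip_width: 0.199
```

Call:
apply_moves(
  series=[
    [[-0.0005, 0.0002, -0.001, 0, 0, 0, 0], [-0.0005, 0.0002, -0.002, 0, 0, 0, 0], [-0.0005, 0.0002, -0.003, 0, 0, 0, 0], [-0.0005, 0.0002, -0.004, 0, 0, 0, 0], [-0.0005, 0.0002, -0.004, 0, 0, 0, 0]],
  ],
)

```text
t: 14.65
position: [0.5344, 0.2146, 0.1592]
ee_rot: [-3.141, -0.001, -0.309]
ft_force: [-3.3, 1.8, 2.7]
grip_width: 0.201
```

Call:
apply_moves(
  series=[
    [[-0.0005, 0.0002, -0.001, 0, 0, 0, 0], [-0.0005, 0.0002, -0.002, 0, 0, 0, 0], [-0.0005, 0.0002, -0.003, 0, 0, 0, 0], [-0.0005, 0.0002, -0.0045, 0, 0, 0, 0], [-0.0005, 0.0002, -0.006, 0, 0, 0, 0], [-0.0005, 0.0002, -0.0075, 0, 0, 0, 0], [-0.0005, 0.0002, -0.009, 0, 0, 0, 0], [-0.0005, 0.0002, -0.0105, 0, 0, 0, 0], [-0.0005, 0.0002, -0.012, 0, 0, 0, 0], [-0.0005, 0.0002, -0.0135, 0, 0, 0, 0], [-0.0005, 0.0002, -0.015, 0, 0, 0, 0], [-0.0005, 0.0002, -0.015, 0, 0, 0, 0]],
  ],
)

```text
t: 15.85
position: [0.534, 0.2145, 0.1441]
ee_rot: [-3.142, -0.001, -0.309]
ft_force: [-1.2, 0.3, 2.4]
grip_width: 0.2
```

Run:
```python
from h import *
s=snap('scene','s7');w=snap('wrist','w7')
st=env.state();print({k:np.round(v,4) for k,v in st.items() if k in('t','position','ee_rot','ft_force','grip_width','moment')})
cv2.imwrite('pics/c7.png',np.hstack([cv2.resize(s['image'][175:285,295:405,::-1],None,fx=3.6,fy=3.6,interpolation=cv2.INTER_CUBIC),cv2.resize(w['image'][60:280,150:370,::-1],None,fx=1.8,fy=1.8,interpolation=cv2.INTER_CUBIC)]))
```

```text
{'t': np.float64(15.95), 'position': array([0.5339, 0.2145, 0.1441]), 'ee_rot': array([ 3.1416e+00, -9.0000e-04, -3.0870e-01]), 'ft_force': array([0.2413, 0.6149, 2.4071]), 'moment': array([0.2188, 0.1692, 0.0354]), 'grip_width': np.float64(0.2003)}
```

View pics/c7.png

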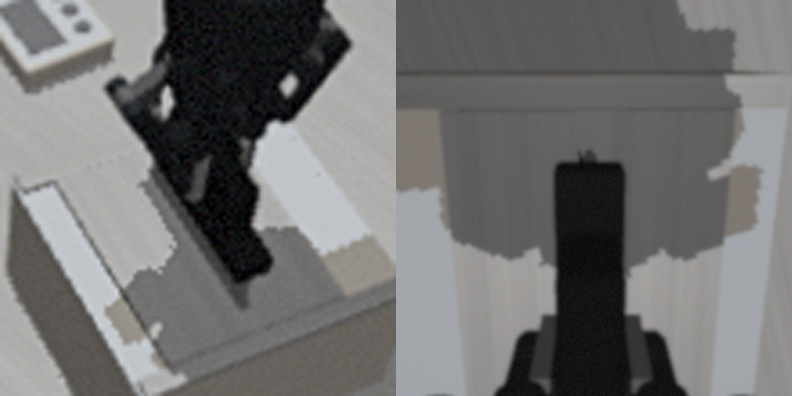

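Call:
apply_moves(
  series=[
    [[0, 0, -0.0015, 0, 0, 0, 0], [0, 0, -0.003, 0, 0, 0, 0], [0, 0, -0.0045, 0, 0, 0, 0], [0, 0, -0.006, 0, 0, 0, 0], [0, 0, -0.0075, 0, 0, 0, 0], [0, 0, -0.009, 0, 0, 0, 0], [0, 0, -0.0105, 0, 0, 0, 0], [0, 0, -0.012, 0, 0, 0, 0], [0, 0, -0.0135, 0, 0, 0, 0], [0, 0, -0.015, 0, 0, 0, 0], [0, 0, -0.0165, 0, 0, 0, 0], [0, 0, -0.018, 0, 0, 0, 0], [0, 0, -0.0195, 0, 0, 0, 0], [0, 0, -0.021, 0, 0, 0, 0], [0, 0, -0.022, 0, 0, 0, 0], [0, 0, -0.023, 0, 0, 0, 0], [0, 0, -0.024, 0, 0, 0, 0], [0, 0, -0.025, 0, 0, 0, 0], [0, 0, -0.025, 0, 0, 0, 0]],
  ],
)

```text
t: 17.85
position: [0.5338, 0.2145, 0.1194]
ee_rot: [-3.141, -0.001, -0.309]
ft_force: [-2.1, 0.5, 3.1]
grip_width: 0.2
```

Call:
apply_moves(
  series=[
    [[0, 0, -0.0005, 0, 0, 0, 0], [0, 0, -0.001, 0, 0, 0, 0], [0, 0, -0.0015, 0, 0, 0, 0], [0, 0, -0.002, 0, 0, 0, 0], [0, 0, -0.0025, 0, 0, 0, 0], [0, 0, -0.003, 0, 0, 0, 0], [0, 0, -0.003, 0, 0, 0, 0]],
  ],
)

```text
t: 18.55
position: [0.5338, 0.2146, 0.1164]
ee_rot: [-3.141, -0.0, -0.309]
ft_force: [-1.1, 0.2, 4.8]
grip_width: 0.201
```

Call:
apply_moves(
  series=[
    [[0, 0, -0.0005, 0, 0, 0, 0], [0, 0, -0.001, 0, 0, 0, 0], [0, 0, -0.0015, 0, 0, 0, 0], [0, 0, -0.0015, 0, 0, 0, 0]],
  ],
)

```text
t: 18.95
position: [0.5337, 0.2146, 0.1149]
ee_rot: [-3.141, -0.0, -0.309]
ft_force: [-1.5, 0.2, 4.4]
grip_width: 0.198
```

Call:
apply_moves(
  series=[
    [[0, 0, -0.0005, 0, 0, 0, 0], [0, 0, -0.001, 0, 0, 0, 0], [0, 0, -0.001, 0, 0, 0, 0]],
  ],
)

```text
t: 19.25
position: [0.5338, 0.2146, 0.1149]
ee_rot: [-3.141, 0.0, -0.309]
ft_force: [-3.8, 0.2, 11.3]
grip_width: 0.199
```

Call:
apply_moves(
  series=[
    [[0, 0, -0.0005, 0, 0, 0, 0], [0, 0, -0.0005, 0, 0, 0, 0], [0, 0, -0.0005, 0, 0, 0, 0]],
  ],
)

```text
t: 19.55
position: [0.5338, 0.2146, 0.1148]
ee_rot: [-3.141, 0.0, -0.309]
ft_force: [-4.7, 0.8, 15.9]
grip_width: 0.197
```

Run:
```python
from h import *
s=snap('scene','s8')
st=env.state();print({k:np.round(v,4) for k,v in st.items() if k in('t','position','ee_rot','ft_force')})
cv2.imwrite('pics/c8.png',cv2.resize(s['image'][175:285,295:405,::-1],None,fx=5,fy=5,interpolation=cv2.INTER_CUBIC))
```

```text
{'t': np.float64(19.6), 'position': array([0.5338, 0.2146, 0.1148]), 'ee_rot': array([-3.1406e+00,  3.0000e-04, -3.0870e-01]), 'ft_force': array([-4.1703,  0.4513, 15.2891])}
```

View pics/c8.png

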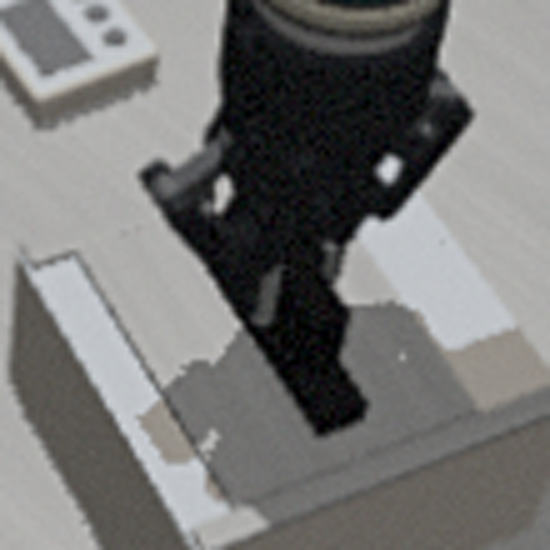

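Call:
apply_moves(
  series=[
    [[0, 0, 0.001, 0, 0, 0, 0], [0, 0, 0.001, 0, 0, 0, 0.3], [0, 0, 0.001, 0, 0, 0, 0.6], [0, 0, 0.001, 0, 0, 0, 0.6], [0, 0, 0.001, 0, 0, 0, 0.6], [0, 0, 0.001, 0, 0, 0, 0.6], [0, 0, 0.02, 0, 0, 0, 0.6], [0, 0, 0.05, 0, 0, 0, 0.6], [0, 0, 0.09, 0, 0, 0, 0.6], [0, 0, 0.13, 0, 0, 0, 0.6], [0, 0, 0.16, 0, 0, 0, 0.6], [0, 0, 0.16, 0, 0, 0, 0.6], [0, 0, 0.16, 0, 0, 0, 0.6]],
  ],
)

```text
t: 20.9
position: [0.5336, 0.2147, 0.2738]
ee_rot: [-3.14, -0.001, -0.308]
ft_force: [-0.3, 0.1, -0.9]
grip_width: 0.598
```

Run:
```python
from fit import *
s=snap('scene','s9');w=snap('wrist','w9')
st=env.state();print({k:np.round(v,4) for k,v in st.items() if k in('t','position','ft_force','grip_width')})
def draw(c):
    im=c['image'][:,:,::-1].copy()
    for q in boxpts(.5338,.2146,-.309,.018,.07,.113,.145): im[tuple(proj(c,q).round().astype(int)[::-1])]=(0,0,255)
    for q in boxpts(.5338,.2146,-.309,.022,.108,.095,.109): im[tuple(proj(c,q).round().astype(int)[::-1])]=(0,255,0)
    return im
cv2.imwrite('pics/c9.png',np.hstack([cv2.resize(draw(s)[175:285,295:405],None,fx=3.6,fy=3.6,interpolation=cv2.INTER_NEAREST),cv2.resize(draw(w)[60:280,150:370],None,fx=1.8,fy=1.8,interpolation=cv2.INTER_CUBIC)]))
```

```text
{'t': np.float64(21.0), 'position': array([0.5325, 0.2144, 0.272 ]), 'ft_force': array([ 0.4974, -0.2663, -1.3682]), 'grip_width': np.float64(0.5982)}
```

View pics/c9.png

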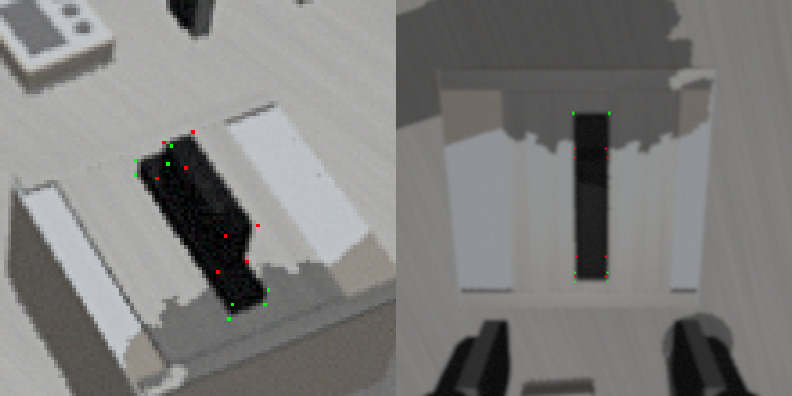

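View pics/s9.png

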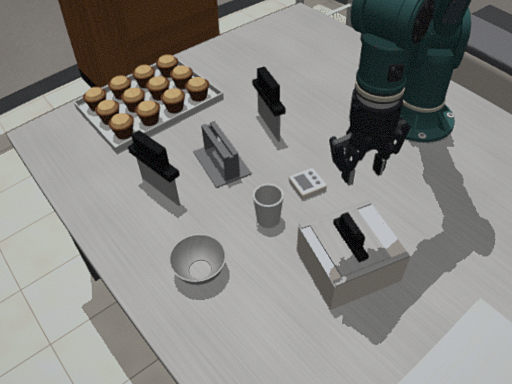

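```bash
python3 -c "
from cell import env
print(env.finish_job(),env.state()['t'])"
```

```text
the job is handed in; nothing more can be done
the job is handed in; nothing more can be done
```

I took the smallest scraper out of its stand and pushed it through the slot until the handle stopped on the plate. I then let go, backed off and handed the job in at about 21 s of the 64 s allowed. No verdict was reported, so success is judged only from my own readings.

- **Finding the slot:** I touched the plate about 5 mm to the −x side of the slot and slid towards +x. The wrist read 5 to 9 N upward until the blade dropped in.
- **Pushing home:** The push stayed light through the rollers. At the bottom the height stopped changing and the wrist force rose to 16 N, the highest at any reading. I read the force only between moves, so short peaks could have been higher.
- **Last checks:** The final TCP height of 0.115 m is what I worked out for the handle sitting fully home. The last pictures show the scraper upright and released, with its outline within about 1 to 2 mm of the fully home pose. The beaker, timer and bowl look unmoved.
- **Disagreement:** The first camera estimate put the slot centre about 1.5 mm short of where the blade settled, which is within the calibration error. No check failed.

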